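# Load the bundling press and wind it up firm

### The job

Press the banded bundle of flat carton blanks in the bundling press. Throw the pawl off the ratchet and wind the pressure board back to make room, stand the bundle on the bed against the end plate, centred on the plates; then throw the pawl in again and wind the crank until it feels firm, about 10 N at the grip, and leave the pawl holding the pressure. Do not crush the bundle, and leave the other things on the bench where they are.

Things in the scene. Friction and masses are not known exactly. Their poses are not given: they have to be found in the camera images.
- press: Bench bundling press, fixed, grey iron. Origin on the table under the middle of the bed; y is the pressing direction, from headstock to end plate; z up; x away from the crank side. Bed top at z = 30 mm, x -75 to 75. Headstock: y -170 to -90, x -35 to 35, top at z = 130 mm. A pressure board runs between headstock and end plate.
- end_plate: Plywood-faced end plate at the +y end of the bed, bolted fast in its slot, 102 to 118 mm from the press's origin along y. 120 mm wide, top at press z = 126 mm. Origin in the middle of the width of its pressing face, at press z = 85 mm; axes as the press. The board presses towards it.
- shaft (a point): On the axis of the pinion shaft in the headstock, at press x 0, y -130, z 105 mm; the shaft lies along the press's x axis. On its -x end is the crank (arm 48 to 58 mm out), on its +x end (45 to 57 mm out) the steel ratchet wheel, 72 mm across, 16 teeth, with the pawl on top.
- pawl_pivot (a point): Pivot of the pawl, at press x 51, y -82, z 139 mm; its axis lies along the press's x. Beside it (press x 35 to 43) a bracket rises to z = 145 mm.
- pawl (a joint): Pawl angle (rad). About 0: nose in a tooth, the crank winds forward only (the nose hops up to 0.15 over each tooth). Grows as the pawl is thrown over to the press's +y; past about 1.3 it falls by its weight to its stop at 2.0, clear of the wheel, crank free both ways. Below about 1.1 it falls onto the wheel. 110 g, no spring: take the ball across x, carry it round the pivot.
- pawl_ball (a point): Centre of the black ball (20 mm) on the pawl's lever (9 mm rod, along the press's y-z plane), 55 mm from the pivot. With the pawl in, at press x = 51, y = -129, z = 168 mm; thrown off, at about x = 51, y = -36, z = 169 mm.
- ram (a joint): Travel of the ram that carries the pressure board (m): 0 fully back, at most 0.098. Geared to the crank by rack and pinion: 10 mm of ram for each radian of crank. The board's face (springs at rest) is at press y = 25 mm + travel.
- board: Plywood-faced pressure board on four springs ahead of the ram, 120 mm wide, z = 36 to 126 mm. Origin in the middle of the width of its pressing face, at press z = 85 mm; axes as the press. The springs give way when it bears on something; their stiffness is not known.
- crank (a joint): Crank angle (rad) = ram travel / 10 mm; 0: grip above the shaft; grows clockwise seen from the crank (-x) side, which advances the board. Grip at press y = -130 - 60 sin(a), z = 105 + 60 cos(a) mm. Runs with about 1 N at the grip; resistance rises steadily once the board bears on something. Let go under load, it runs back up to one tooth (0.39 rad) till the pawl holds; unloaded it stays put.
- crank_grip: Black sleeve on the crank pin that spins freely on it: 24 mm diameter, 90 mm long, lying along the press's x axis. Origin at its middle (press x = -107 mm), 60 mm from the shaft axis.
- bundle: Bundle of flat cardboard blanks with a paper band, standing on its long edge: 160 (x) x 40 (y) x 140 mm (z), 0.3 to 0.6 kg. Origin in the middle of its underside; y is through its thickness. In the press its thickness lies along the press's y.
- vase: Bystander: fluted white ceramic vase, 80 mm wide, 150 mm tall. Origin in the middle of its underside.
- potted_plant: Bystander: small artificial plant in a white pot, 80 mm wide, about 190 mm tall. Origin in the middle of its underside.
- tape_roll: Bystander: roll of packing tape lying flat, 96 mm across, 48 mm high. Origin in the middle of its underside.
- mug: Bystander: white mug, 76 mm wide, 90 mm tall. Origin in the middle of its underside.
- small_carton: Bystander: closed carton 120 x 90 x 70 mm. Origin in the middle of its underside.
- label_roll: Bystander: roll of paper labels standing on end, 72 mm across, 50 mm high. Origin in the middle of its underside.
- marker: Bystander: marker pen lying on the table, 130 x 13 x 13 mm. Origin in the middle of its underside.
Things that resemble listed ones, but are neither listed nor needed, are in the scene too. Of the things that look like the bundle, the middle-sized one is meant.

How it is judged:
By the outcome, as a careful person would: the job done as asked, in the order asked, and still so for the second after the job is handed in, with the robot touching nothing.
It also fails if it takes over 72 s, if anything falls off the work surface, if the arm or the gripper's body presses on something with over 40 N, if the wrist force passes 120 N, or if a joint passes its speed limit or range.

### The arm

A 6-joint arm with a two-finger parallel gripper is mounted at the origin on the work surface. World frame = base frame: x ahead of the robot, y to its left, z up, the work surface at z = 0. Lengths are in mm, angles in rad, forces in N, time in s.
With the tool pointing down it reaches from about 325 to 850 mm from the base axis. Payload 15.5 kg.
Tool frame: the origin (TCP) lies on the centre line of the jaws, within the pads' length; the fingertips stand ctrl.tcp_to_tips ahead of it and the grasp point (between the pads) is the TCP (ctrl.tcp_to_tips is the distance from the TCP to the fingertips, in mm); z points along the fingers, x is the direction in which the jaws open and shut, and the axes are right-handed (so a half turn about z gives the same grasp; the last joint's range is limited). The gripper opens to 91 mm and grips with 3 to 60 N. Pads are 32 mm wide; open, the fingers measure 118 mm over their backs; the gripper's body (76 mm by 178 mm) begins 60 mm behind the grasp point.
Start: joints at [-1.317, 0.494, 1.345, -0, 1.302, -0.096], TCP at [213.608, -587.366, 232.915] pointing down, gripper open.
Joint ranges: [-2.91, 2.91], [-0.82, 2.16], [0.22, 2.67], [-1.22, 4.37], [0.12, 2.79], [-3.08, 3.08]. Speed limits (rad/s): [1.89, 1.89, 2.57, 3.01, 3.01, 3.01].

### API

Orientations are given as a unit quaternion [w, x, y, z].
In Python, from rig import ctrl gives the robot as it stands. The module is installed in compiled form; this text tells all that it offers. Calls block until the motion is done:
- ctrl.move_to(position, orientation): joint-space move of the TCP to a pose.
- ctrl.move_linear(position, max_speed=150, rot=None, threshold=None): straight line of the TCP; rot=None keeps the orientation; max_speed is the mean speed in mm/s. With threshold (N) it stops when the force on the tool has changed by that much, and returns True; else False.
- ctrl.set_joints(angles): joint-space move.
- ctrl.grip(opening): finger opening in mm; the grip force is fixed at half the most; returns when the fingers have stopped.
- ctrl.dwell(seconds).
- ctrl.inverse_kinematics(position, orientation): joint angles nearest the present ones, or None.
- ctrl.get_state(): the state.
- ctrl.get_image(name): name is "scene" or "top" or "wrist"; returns a dict with "image" (420x560x3 uint8, red, green, blue), "K" (3x3 intrinsics, pixels), "rvec" (rotation vector, rad) and "tvec" (3), from world to camera coordinates, as OpenCV has them; the wrist camera has in their place "tool_from_camera" (4x4, takes a point from camera to tool coordinates, whose origin is the TCP and whose axes are the tool frame's). Camera axes: x right, y down, z forward; pixel columns grow to the right and rows downward; lengths in mm; the calibration is good to about 2 mm. A picture is of the moment at which its call begins: read the wrist's pose just before it. There is no depth.
A pose or a line that the arm cannot do raises ctrl.IKError and nothing moves.
- ctrl.hand_in(): hands the job in, once; it reports no verdict.
The state is a dict: "clock": time; "joint_pos": joint angles; "qd": joint speeds; "joint_torque": joint torques, N m; "position": TCP position; "eef_rot": TCP orientation; "ft_force": force on the tool from outside, world axes, zero at the start; "wrist_torque": the same for the moment, N m; "finger_gap": finger opening in mm.
Only numpy, scipy, OpenCV 4.12 (cv2) and the standard library are available. Lean on these libraries where they do the work, as an engineer would, in place of code of your own. Each camera call takes 0.05 s, during which the arm holds its last target.

## Working session

There is one attempt and no reset: what is moved stays moved. The work goes in short steps, each a Python script; the robot and the scene stay as the last script left them, time stands still between calls to the robot, and variables do not carry over. Pictures are saved under pics/ and viewed, and the job is handed in when it is done.

```bash
mkdir -p pics; ls
python3 - <<'E'
from rig import ctrl
import cv2
s=ctrl.get_state();print(s['clock'],s['position'],s['eef_rot'],s['ft_force'],ctrl.tcp_to_tips,s['finger_gap'])
for n in ['scene','top','wrist']:
    d=ctrl.get_image(n);cv2.imwrite(f'pics/{n}0.png',cv2.cvtColor(d['image'],cv2.COLOR_RGB2BGR))
    print(n,d['K'].tolist() if hasattr(d['K'],'tolist') else d['K'],d.get('rvec'),d.get('tvec'),d.get('tool_from_camera'))
E
```

```text
pics
0.0 [ 213.51086299 -587.01531005  232.33059397] [-3.88749473e-04  8.19077891e-01 -5.73681997e-01 -4.73918543e-04] [-0.31328567 -0.53283642  0.00236763] 19.0 90.95065645133634
scene [[455.577822006249, 0.0, 278.57078586564273], [0.0, 455.577822006249, 209.0042468868177], [0.0, 0.0, 1.0]] [ 1.37079592  1.9983464  -1.01010709] [ 177.99956643 -207.15419005 1591.56046513] None
top [[491.3346646778303, 0.0, 284.96139236711804], [0.0, 491.3346646778303, 218.30233201677942], [0.0, 0.0, 1.0]] [ 2.20924052 -2.17948782  0.07592861] [ -12.48534405  525.13738584 1331.74418138] None
wrist [[319.2902620670364, 0.0, 275.6943392416322], [0.0, 319.2902620670364, 212.25740848121893], [0.0, 0.0, 1.0]] None None [[ 9.99999949e-01 -3.03557413e-04  1.00918678e-04  6.28213159e-01]
 [ 2.71282667e-04  9.71915064e-01  2.35331753e-01 -6.55655690e+01]
 [-1.69521081e-04 -2.35331714e-01  9.71915097e-01 -1.51829455e+02]
 [ 0.00000000e+00  0.00000000e+00  0.00000000e+00  1.00000000e+00]]
```

View pics/scene0.png

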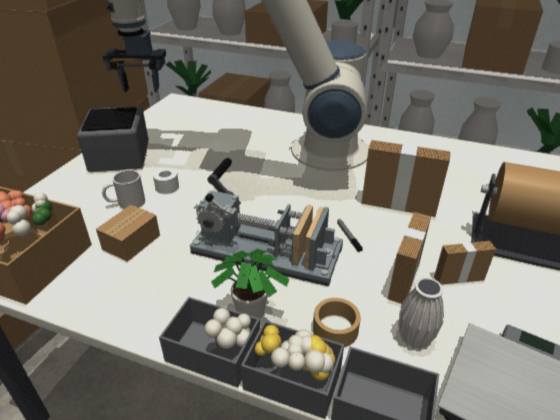

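View pics/top0.png

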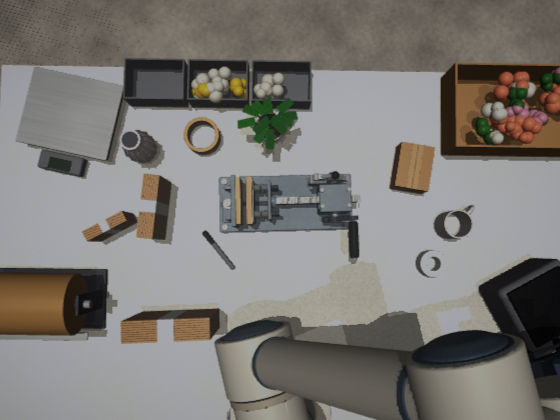

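View pics/wrist0.png

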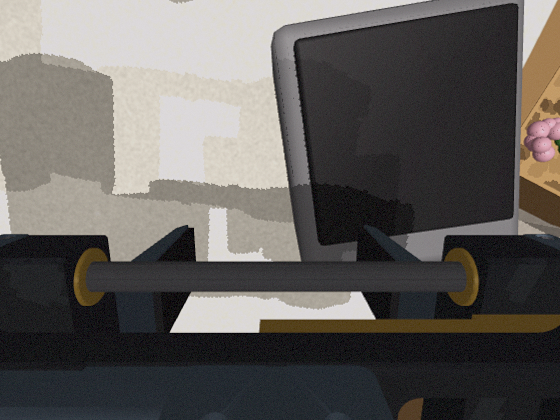

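```bash
cat > h.py <<'E'
from rig import ctrl
import numpy as np, cv2
from scipy.spatial.transform import Rotation as R
def cam(n):
    d=ctrl.get_image(n); Rm=cv2.Rodrigues(np.array(d['rvec'],float))[0]; return d,np.array(d['K']),Rm,np.array(d['tvec'],float).ravel()
def save(img,name,crop=None,z=1):
    im=cv2.cvtColor(img,cv2.COLOR_RGB2BGR)
    if crop: x0,y0,x1,y1=crop; im=im[y0:y1,x0:x1]
    cv2.imwrite('pics/'+name,cv2.resize(im,None,fx=z,fy=z,interpolation=cv2.INTER_CUBIC))
def ray(K,Rm,t,uv):
    d=Rm.T@np.linalg.inv(K)@np.array([uv[0],uv[1],1.]); return -Rm.T@t,d/np.linalg.norm(d)
def onz(K,Rm,t,uv,z):
    o,d=ray(K,Rm,t,uv); return o+d*(z-o[2])/d[2]
def proj(K,Rm,t,P):
    P=np.atleast_2d(P); c=(Rm@P.T).T+t; u=(K@c.T).T; return u[:,:2]/u[:,2:]
E
python3 - <<'E'
from h import *
d,K,Rm,t=cam('top'); save(d['image'],'t1.png',(205,150,375,275),4.7)
save(d['image'],'t2.png',(70,160,230,280),5)
print(-Rm.T@t)
e,K2,R2,t2=cam('scene'); save(e['image'],'s1.png',(180,150,370,290),4.2)
save(e['image'],'s2.png',(340,130,510,310),3.3);print(-R2.T@t2)
for z in(0,30,140):print(z,onz(K,Rm,t,(153,207),z),onz(K,Rm,t,(286,203),z))
E
```

```text
[ 443.07177607    5.1467685  1361.29667394]
[1374.36567247  339.46526482  776.88078274]
0 [552.58101768 360.87686015   0.        ] [568.91296707  -7.81127785   0.        ]
30 [550.16767362 353.03734732  30.        ] [566.13970258  -7.52571086  30.        ]
140 [541.31874538 324.29246692 140.        ] [555.97106611  -6.4786319  140.        ]
```

View pics/t1.png

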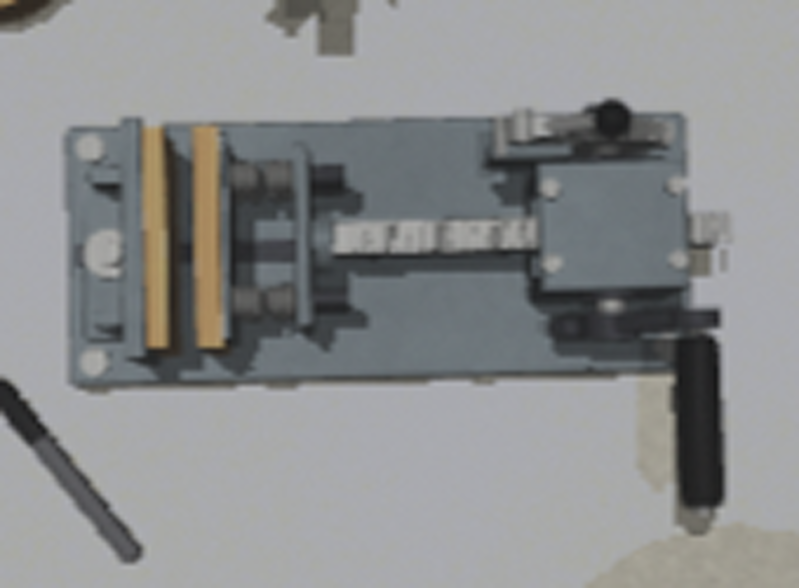

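View pics/t2.png

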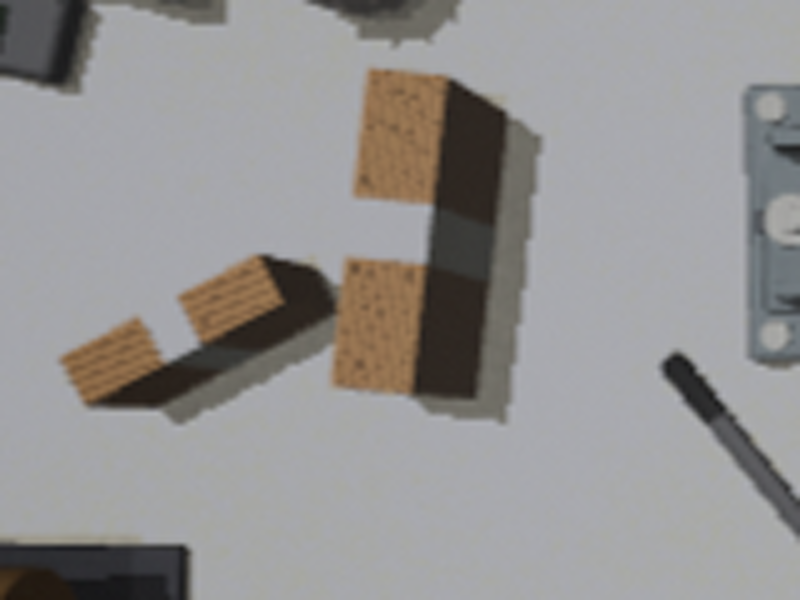

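View pics/s1.png

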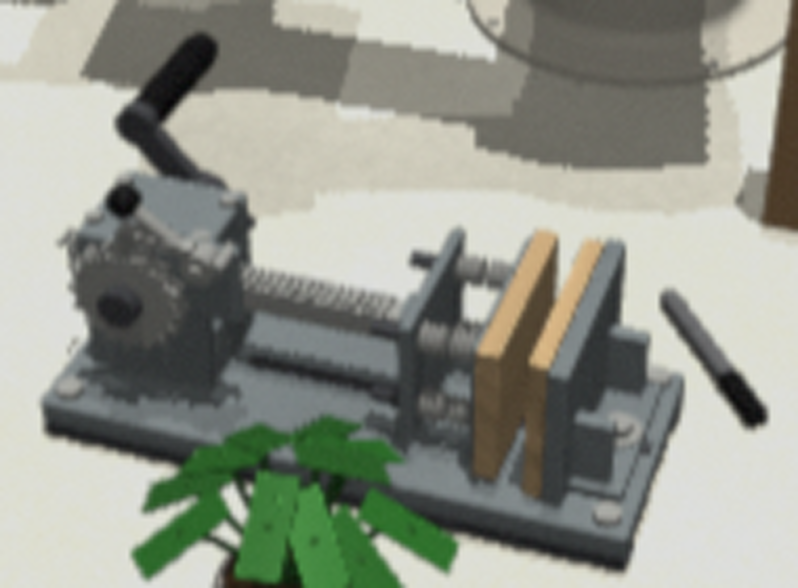

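View pics/s2.png

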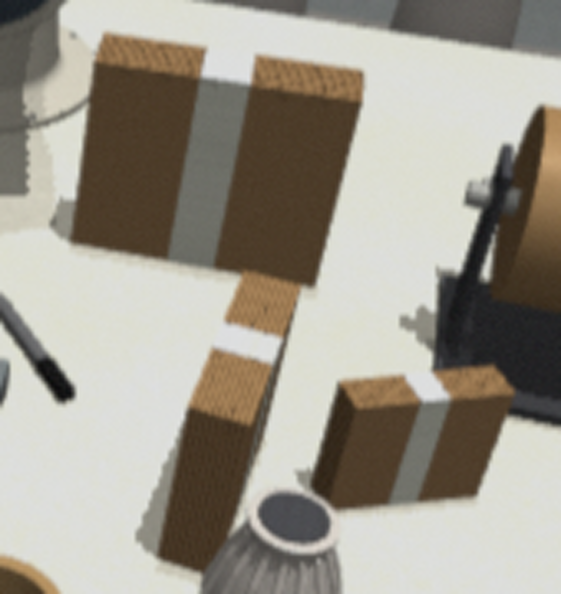

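Run:
```python
from h import *
from scipy.optimize import least_squares
d,K,Rm,t=cam('top')
f=lambda p:(p[0]/4.7+205,p[1]/4.7+150)
pts=[((545,163),(35,-90,130)),((683,165),(35,-170,130)),((688,290),(-35,-170,130)),((540,290),(-35,-90,130)),((163,127),(60,102,126)),((170,347),(-60,102,126)),((611,117),(51,-129,168))]
W=np.array([onz(K,Rm,t,f(p),q[2])[:2] for p,q in pts]);Q=np.array([q[:2] for _,q in pts],float)
def res(x):
    c,s=np.cos(x[2]),np.sin(x[2]);return (Q@np.array([[c,s],[-s,c]])+x[:2]-W).ravel()
r=least_squares(res,[560,0,0]);print(r.x,np.round(r.fun.reshape(-1,2),1))
c,s=np.cos(r.x[2]),np.sin(r.x[2]);M=np.array([[c,-s],[s,c]])
inv=lambda w:M.T@(w[:2]-r.x[:2])
print('bed corners',[np.round(inv(onz(K,Rm,t,f(p),30)),1) for p in [(67,127),(685,112),(690,370),(72,388)]])
print('board face',[np.round(inv(onz(K,Rm,t,f(p),126)),1) for p in [(195,127),(197,347)]])
for z in (105,120,140,155): print('grip',z,[np.round(inv(onz(K,Rm,t,f(p),z)),1) for p in [(697,335),(700,505)]])
g=lambda p:(p[0]/5+70,p[1]/5+160)
C=np.array([onz(K,Rm,t,g(p),140)[:2] for p in [(368,69),(450,78),(413,395),(332,386)]])
print('bundle',C,C.mean(0),np.linalg.norm(C[0]-C[1]),np.linalg.norm(C[1]-C[2]))
ax=C[0]-C[3]+C[1]-C[2];print('yaw of x',np.arctan2(ax[1],ax[0]))
# scene crosscheck
d2,K2,R2,t2=cam('scene')
cc=np.r_[C,];print(proj(K2,R2,t2,np.c_[C,[140]*4]))
def w(p): return np.r_[M@np.array(p[:2])+r.x[:2],p[2]]
P=[w((51,-129,168)),w((60,102,126)),w((-60,102,126))]
for a in np.linspace(0,3,7): P.append(w((-152,-130-60*np.sin(a),105+60*np.cos(a))))
print(np.round(proj(K2,R2,t2,np.array(P)),1))
h=lambda p:(p[0]/4.2+180,p[1]/4.2+150);print(h((122,200)),h((597,240)),h((205,45)))
```

```text
[5.66404594e+02 1.23878307e+00 3.46874076e-02] [[-0.   6.7]
 [ 2.8  0.9]
 [ 0.1  1.5]
 [-1.6  2.2]
 [ 1.3 -6.2]
 [-0.2 -4.4]
 [-2.3 -0.6]]
bed corners [array([ 74.2, 171.6]), array([  75.8, -187.4]), array([ -74.3, -185.8]), array([-77.2, 170.7])]
board face [array([58.6, 91. ]), array([-60. ,  91.9])]
grip 105 [array([ -58.1, -179.3]), array([-150.5, -178.2])]
grip 120 [array([ -58.8, -177.1]), array([-150.2, -175.9])]
grip 140 [array([ -59.9, -174.1]), array([-149.7, -173. ])]
grip 155 [array([ -60.6, -171.8]), array([-149.4, -170.8])]
bundle [[624.16725512 350.18071093]
 [620.23587647 309.17695932]
 [461.76727971 322.92597939]
 [465.68428694 363.10816525]] [542.96367456 336.34795372] 41.191787826687225 159.06392335168388
yaw of x -0.08396787636548596
[[414.55197386 257.63907275]
 [394.82327247 251.6566788 ]
 [412.10431257 210.92211408]
 [429.55600594 215.59612764]]
[[208.5 198.1]
 [301.8 235.1]
 [316.  205.4]
 [242.  157.8]
 [232.3 158.4]
 [225.4 163.6]
 [223.1 171.8]
 [225.5 180.9]
 [232.1 189. ]
 [241.2 194.1]]
(209.04761904761904, 197.61904761904762) (322.1428571428571, 207.14285714285714) (228.8095238095238, 160.71428571428572)
```

Run:
```python
from h import *
d,K,Rm,t=cam('top'); save(d['image'],'t3.png',(217,168,281,240),8)
save(d['image'],'t4.png',(300,165,365,260),6.3)
d,K,Rm,t=cam('scene'); save(d['image'],'s3.png',(270,195,350,285),6.5)
```

```text
(no output)
```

View pics/t3.png

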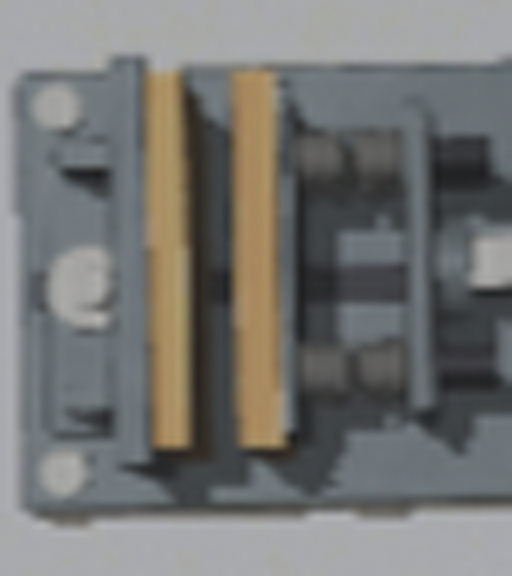

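View pics/t4.png

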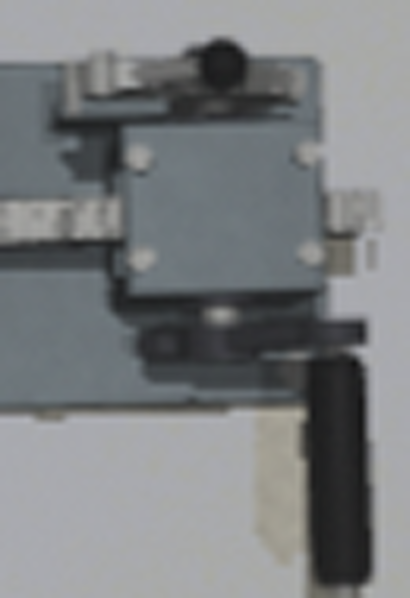

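View pics/s3.png

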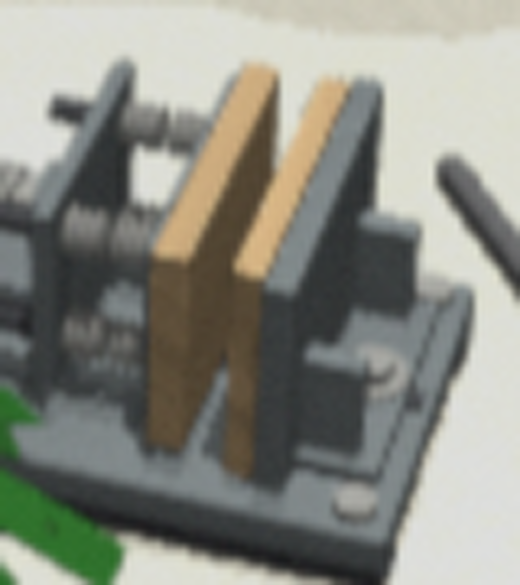

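```bash
cat >> h.py <<'E'
def tri(Ka,Ra,ta,ua,Kb,Rb,tb,ub):
    X=cv2.triangulatePoints(Ka@np.c_[Ra,ta],Kb@np.c_[Rb,tb],np.array(ua,float).reshape(2,1),np.array(ub,float).reshape(2,1)).ravel();return X[:3]/X[3]
E
python3 - <<'E'
from h import *
d,K,Rm,t=cam('top');d,K2,R2,t2=cam('scene')
a=lambda p:(p[0]/8+217,p[1]/8+168);b=lambda p:(p[0]/6.5+270,p[1]/6.5+195)
A4=lambda p:(p[0]/6.3+300,p[1]/6.3+165); S1=lambda p:(p[0]/4.2+180,p[1]/4.2+150)
for n,p,q in [('end+x',(183,73),(236,270)),('end-x',(191,447),(328,80)),('brd+x',(232,72),(190,258)),('brd-x',(240,449),(278,70)),('bolt bl',(62,472),(438,285)),('bolt tl',(55,105),(353,502)),('bigbolt',(82,285),(383,368)),('bedcorner+x',(18,75),(388,550)),('bedcorner-x',(22,508),(468,290))]:
    print(n,np.round(tri(K,Rm,t,a(p),K2,R2,t2,b(q)),1))
for n,p,q in [('ball',(222,62),(122,200)),('head+x+y',(128,128),(243,200)),('gripend',(340,580),(205,45)),('gripnear',(335,358),(133,122)),('bolt tr',(307,152),(96,217))]:
    print(n,np.round(tri(K,Rm,t,A4(p),K2,R2,t2,S1(q)),1))
E
```

```text
end+x [621.2 113.  122.9]
end-x [502.4 109.1 121.9]
brd+x [621.7  97.  123.9]
brd-x [502.5  91.8 122.1]
bolt bl [498.  158.7  33.2]
bolt tl [623.2 162.8  31.8]
bigbolt [560.6 153.2  40.4]
bedcorner+x [634.1 177.9  23.4]
bedcorner-x [486.5 170.9  25.3]
ball [ 623.4 -124.6  170.9]
head+x+y [594.2 -78.8 164.8]
gripend [ 423.2 -174.   150.1]
gripnear [ 511.9 -175.7  143.4]
bolt tr [ 593.5 -162.8  129.9]
```

Run:
```python
from h import *
from scipy.optimize import least_squares
d,K,Rm,t=cam('top');d,K2,R2,t2=cam('scene')
a=lambda p:(p[0]/8+217,p[1]/8+168);b=lambda p:(p[0]/6.5+270,p[1]/6.5+195)
A4=lambda p:(p[0]/6.3+300,p[1]/6.3+165); S1=lambda p:(p[0]/4.2+180,p[1]/4.2+150)
obs=[]  # (cam, uv, fn)
T=0;S=1
H=lambda q:(lambda x:q)
E=lambda sx:(lambda x:(60*sx,x[3],126)); B=lambda sx:(lambda x:(60*sx,x[4],126))
G=lambda px:(lambda x:(px,-130-60*np.sin(x[5]),105+60*np.cos(x[5])))
obs=[(T,A4((128,128)),H((35,-90,130))),(T,A4((322,122)),H((35,-170,130))),(T,A4((326,288)),H((-35,-170,130))),(T,A4((126,292)),H((-35,-90,130))),
(T,A4((222,62)),H((51,-129,168))),(S,S1((122,200)),H((51,-129,168))),
(T,a((183,73)),E(1)),(T,a((191,447)),E(-1)),(S,b((236,270)),E(1)),(S,b((328,80)),E(-1)),
(T,a((232,72)),B(1)),(T,a((240,449)),B(-1)),(S,b((190,258)),B(1)),(S,b((278,70)),B(-1)),
(T,A4((340,580)),G(-152)),(S,S1((205,45)),G(-152)),(T,A4((337,358)),G(-62)),(S,S1((133,122)),G(-62))]
def res(x):
    c,s=np.cos(x[2]),np.sin(x[2]);o=[]
    for k,uv,f in obs:
        q=f(x);w=np.array([c*q[0]-s*q[1]+x[0],s*q[0]+c*q[1]+x[1],q[2]])
        o+=list((proj(*((K,Rm,t) if k==T else (K2,R2,t2)),w)[0]-uv))
    return np.array(o)
r=least_squares(res,[566,0,.035,110,95,.77],loss='soft_l1');print(np.round(r.x,4));print(np.round(res(r.x).reshape(-1,2),1))
```

```text
[ 5.668927e+02 -2.750000e-01  3.850000e-02  1.122397e+02  9.513800e+01
  7.650000e-01]
[[-1.5 -1. ]
 [-0.6 -0.8]
 [-0.3  0.5]
 [-0.3  0.6]
 [ 0.5  0.6]
 [-1.3  0.6]
 [-1.3 -0.5]
 [-1.3  0.1]
 [-0.6 -0.6]
 [-1.  -1.3]
 [-0.6 -0.5]
 [-0.7 -0.3]
 [-0.9 -0.3]
 [-0.1 -1.1]
 [ 0.8  0.9]
 [-1.5  0. ]
 [ 0.  -0.3]
 [ 1.3 -1.5]]
```

Candidates for the bundle in the top view: a large one at (170,325), one at (150,207), and a small one at (107,226). The one at (150,207) is the middle-sized of the three. Its top measures 159 x 41 mm at z = 140, which fits 160 x 40, and the crop t2 confirms it. The press fit is consistent: travel is about 70 mm by both board and crank, and the end plate face is at y ≈ 112. Next, the IK checks, then the pawl.

```bash
cat >> h.py <<'E'
PX,PY,PW=566.9,-0.3,0.0385
def w(x,y,z):
    c,s=np.cos(PW),np.sin(PW); return [c*x-s*y+PX,s*x+c*y+PY,z]
def q(psi): return [0,float(np.cos(psi/2)),float(np.sin(psi/2)),0]
def ballp(th,dz=5):
    a=np.arctan2(29,-47)-th; return w(51,-82+55.2*np.cos(a),139+55.2*np.sin(a)+dz)
CX=-115
def grip(a,x=CX): return w(x,-130-60*np.sin(a),105+60*np.cos(a))
QP=q(PW); QC=q(PW-np.pi/2); QC2=q(PW+np.pi/2)
def st(m=''):
    s=ctrl.get_state(); print(m,'t%.2f'%s['clock'],np.round(s['position'],1),'F',np.round(s['ft_force'],1),'gap %.1f'%s['finger_gap'],flush=True); return s
E
python3 - <<'E'
from h import *
for n,p,o in [('ball0',ballp(0),QP),('ball1',ballp(1),QP),('ball2',ballp(2),QP)]+[('g%.1f'%a,grip(a),o) for a in (0,1.57,3.14,4.7) for o in (QC,QC2)]+[('b',[543,336,121],q(np.pi/2-.084)),('b',[543,336,121],q(-np.pi/2-.084)),('bh',[563,92,290],QC),('bh',[563,92,290],QC2)]:
    r=ctrl.inverse_kinematics(p,o);print(n,np.round(p,0),None if r is None else np.round(r,2))
st()
p=ballp(0);
ctrl.move_to([p[0],p[1],p[2]+70],QP);st('above')
ctrl.grip(44)
s=st('grip');T=R.from_quat(np.roll(s['eef_rot'],-1)).as_matrix()
d=ctrl.get_image('wrist');save(d['image'],'w1.png')
E
```

```text
ball0 [ 623. -127.  173.] [-0.3   0.57  1.39 -0.    1.19 -0.33]
ball1 [621. -81. 199.] [-0.23  0.53  1.38 -0.    1.23 -0.26]
ball2 [619. -34. 175.] [-0.15  0.55  1.43 -0.    1.17 -0.19]
g0.0 [ 457. -135.  165.] [-0.41  0.38  1.79 -0.    0.98  1.12]
g0.0 [ 457. -135.  165.] [-0.41  0.38  1.79 -0.    0.98 -2.02]
g1.6 [ 459. -195.  105.] [-0.52  0.5   1.8  -0.    0.85  1.01]
g1.6 [ 459. -195.  105.] [-0.52  0.5   1.8  -0.    0.85 -2.13]
g3.1 [ 457. -135.   45.] [-0.41  0.58  1.89 -0.    0.66  1.12]
g3.1 [ 457. -135.   45.] [-0.41  0.58  1.89 -0.    0.66 -2.02]
g4.7 [455. -75. 104.] [-0.29  0.46  1.89 -0.    0.79  1.24]
g4.7 [455. -75. 104.] [-0.29  0.46  1.89 -0.    0.79 -1.9 ]
b [543 336 121] [ 0.46  0.63  1.43 -0.    1.08 -1.03]
b [543 336 121] [ 0.46  0.63  1.43 -0.    1.08  2.12]
bh [563  92 290] [ 0.06  0.37  1.4  -0.    1.38  1.59]
bh [563  92 290] [ 0.06  0.37  1.4  -0.    1.38 -1.55]
 t0.65 [ 213.6 -587.4  232.9] F [-0.1 -0.2  0.2] gap 91.3
above t2.85 [ 622.6 -128.2  243. ] F [ 0.2 -0.1 -1. ] gap 91.3
grip t3.70 [ 622.8 -127.2  243. ] F [-0.2  0.1  0.1] gap 43.5
```

View pics/w1.png

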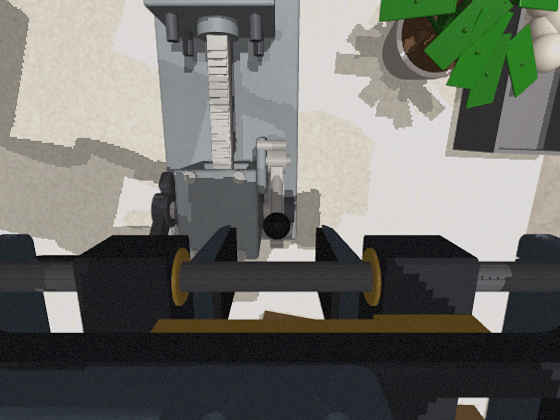

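The wrist picture shows the ball at (277,225). That puts it within 1 mm of the jaw centre, so I'll take it and throw the pawl off.

Run:
```python
from h import *
ctrl.move_linear(ballp(0),200);st('down')
ctrl.grip(12);st('gripped')
for th in (.3,.6,.9,1.2,1.5,1.75,1.9): ctrl.move_linear(ballp(th),140);
st('over')
ctrl.grip(44);
p=ballp(1.9);ctrl.move_linear([p[0],p[1],p[2]+70],250);s=st('up')
d=ctrl.get_image('wrist');save(d['image'],'w2.png')
```

```text
down t4.25 [ 623.1 -127.3  173.5] F [0.4 0.2 0.2] gap 44.0
gripped t4.78 [ 623.3 -127.4  173.6] F [ 0.6 -1.2  5.5] gap 18.1
over t6.61 [619.5 -37.4 178.7] F [ 3.8 -0.8 -0.5] gap 18.0
up t7.62 [619.7 -37.7 250.1] F [-0.4  0.3  0.1] gap 43.9
```

View pics/w2.png

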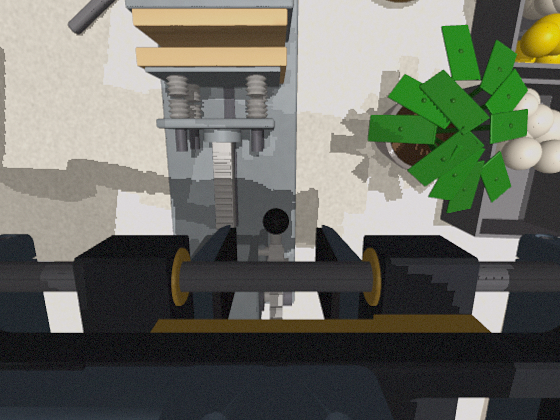

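The pawl is off: its ball is at (276,221), on the +y side of the pivot. Now for the crank.

Run:
```python
from h import *
a=.765
p=grip(a); ctrl.move_to([p[0],p[1],p[2]+70],QC);st('above')
ctrl.grip(46)
ctrl.move_linear(p,200);st('down')
ctrl.grip(18);st('gripped')
for i in range(3):
    a-=.25; ctrl.move_linear(grip(a),120); st('a%.2f'%a)
d=ctrl.get_image('scene')['image'];save(d,'s4.png',(170,90,380,290),3)
```

```text
above t8.86 [ 458.9 -176.   218.1] F [ 0.  -0.3  0.6] gap 44.4
down t9.61 [ 458.8 -176.2  148.7] F [-0.3  0.1  0.7] gap 46.1
gripped t10.08 [ 459.  -176.5  148.8] F [ 0.  -2.7  3.6] gap 23.6
a0.52 t10.36 [ 458.5 -164.1  157.7] F [ 0.1 -1.7  5.4] gap 23.2
a0.27 t10.63 [ 457.9 -150.2  163.2] F [ 0.2 -0.8  6. ] gap 23.4
a0.02 t10.91 [ 457.3 -135.5  165. ] F [1.6 1.9 5.3] gap 23.4
```

View pics/s4.png

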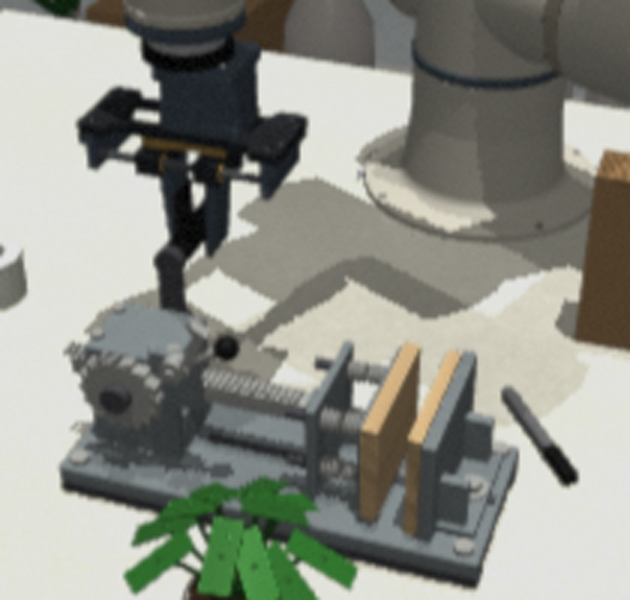

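Run:
```python
from h import *
a0=.015;a1=2.2-2*np.pi
for a in np.linspace(a0,a1,15)[1:]:
    ctrl.move_linear(grip(a),160)
    s=ctrl.get_state();print('%.2f'%a,np.round(s['ft_force'],1))
    if np.linalg.norm(s['ft_force'])>25: print('STOP');break
st('end')
ctrl.grip(46)
p=grip(a);ctrl.move_linear([p[0],p[1],p[2]+140],300);st('up')
d=ctrl.get_image('scene')['image'];save(d,'s5.png',(170,90,380,290),3)
```

```text
-0.28 [2.8 1.1 2.2]
-0.57 [ 4.  -0.8 -1.6]
-0.86 [ 2.5 -2.3 -2.5]
-1.16 [ 2.9 -4.5 -2.5]
-1.45 [ 1.3 -5.1 -0.8]
-1.74 [ 2.4 -6.7  1.8]
-2.03 [ 1.1 -6.5  2.2]
-2.33 [-0.  -6.2  5.3]
-2.62 [ 0.5 -5.4  8.2]
-2.91 [ 0.6 -2.7  9.3]
-3.21 [1.4 0.2 8.6]
-3.50 [2.7 1.2 6.8]
-3.79 [4.6 1.6 3.2]
-4.08 [ 4.2 -1.6  0.6]
end t14.57 [ 459.1 -183.9   69.8] F [ 4.2 -1.6  0.6] gap 23.4
up t15.73 [ 458.8 -183.1  210. ] F [-0.3  0.1 -0.6] gap 45.8
```

View pics/s5.png

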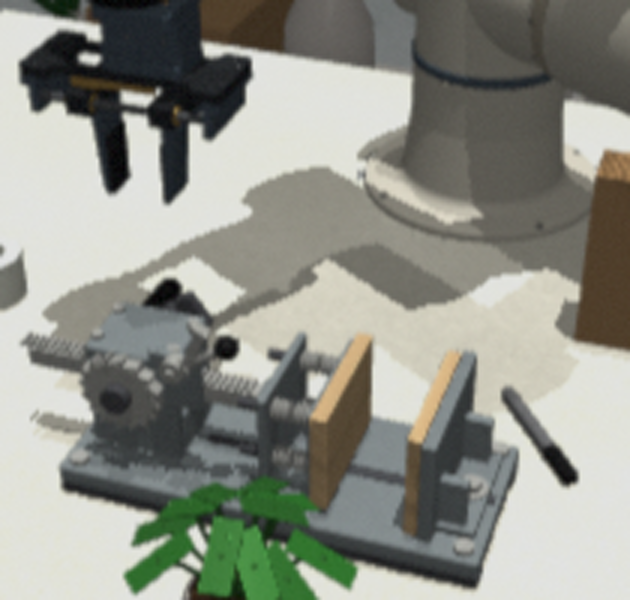

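The board is wound back and the gap is open. Next, the bundle.

Run:
```python
from h import *
o=q(np.pi/2-.084-np.pi)
ctrl.move_to([543,336,250],o);st('above')
ctrl.grip(66);st()
d=ctrl.get_image('wrist');save(d['image'],'w3.png')
d=ctrl.get_image('scene')['image'];save(d,'s6.png',(340,80,540,280),3)
```

```text
above t17.69 [543.4 335.  249.9] F [-0.6 -1.4 -0.6] gap 46.0
 t18.20 [543.  335.9 250. ] F [ 0.4 -0.6 -0.6] gap 66.0
```

View pics/w3.png

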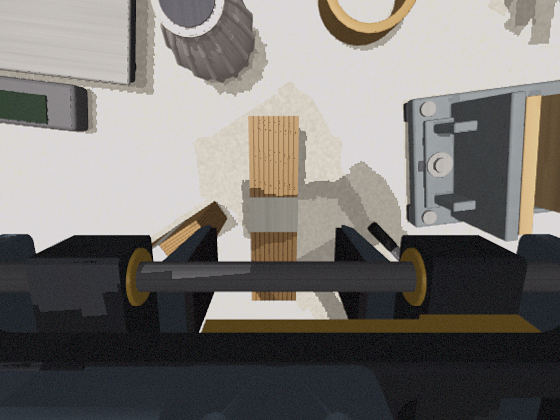

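View pics/s6.png

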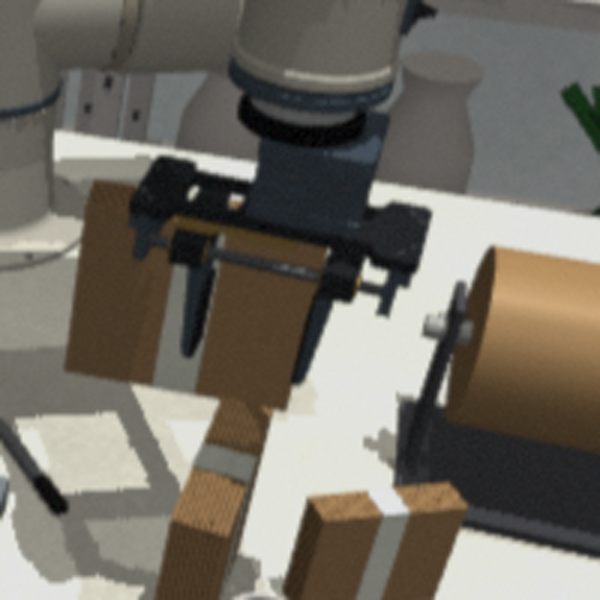

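The wrist picture shows the bundle top at columns 249–299, its end at row 116 and the band centred at row 214. Cast onto z = 140, the centre is within 1 mm of the TCP and aligned. Small bundle clear of the finger. I'll grasp it.

Run:
```python
from h import *
ctrl.move_linear([543,336,122],200,threshold=12);st('down')
ctrl.grip(30);st('grip')
ctrl.move_linear([543,336,295],250);st('lift')
# place above: bundle centre y = 112.2-20-6
p=w(0,85,295); ctrl.move_to(p,QC);st('over')
ctrl.dwell(.15)
d=ctrl.get_image('scene')['image'];save(d,'s7.png',(200,60,420,270),3)
d=ctrl.get_image('top')['image'];save(d,'t7.png',(200,120,380,270),4)
```

```text
down t19.09 [543.6 336.3 123. ] F [-0.  -0.3 -0.5] gap 65.8
grip t19.61 [543.3 336.3 122.5] F [-1.2  1.5  6.2] gap 39.7
lift t20.45 [542.2 335.6 293.2] F [-0.9 -0.5 -5.7] gap 39.5
over t21.44 [563.5  85.4 294.5] F [-0.9  0.4 -5.8] gap 39.8
```

View pics/s7.png

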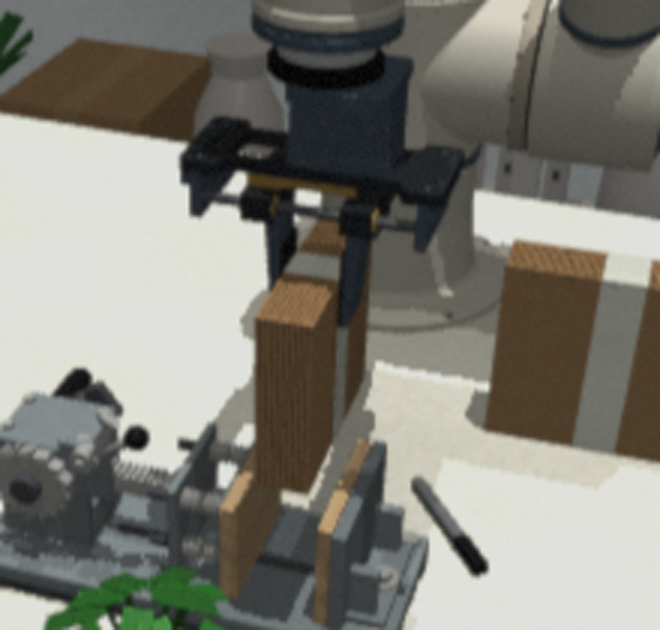

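View pics/t7.png

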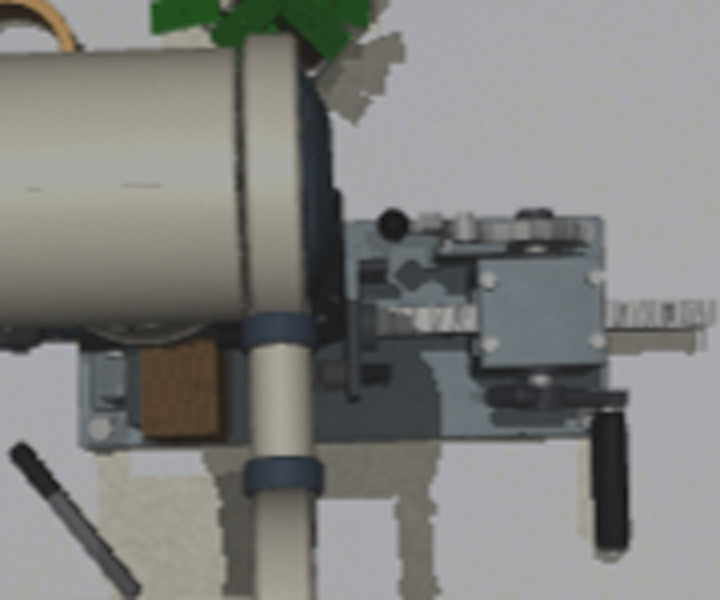

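The bundle hangs upright over the gap: 65..105 in a gap of 47..112. I'll lower it, slide it to the end plate and set it down.

Run:
```python
from h import *
r=ctrl.move_linear(w(0,85,158),200,threshold=15);st('low %s'%r)
r=ctrl.move_linear(w(0,99,158),30,threshold=6);s=st('slide %s'%r)
c=s['position']
r=ctrl.move_linear([c[0],c[1],148],25,threshold=5);s=st('set %s'%r)
d=ctrl.get_image('scene')['image'];save(d,'s8.png',(200,60,420,270),3)
```

```text
low False t22.52 [564.3  84.8 159. ] F [ 0.   0.3 -5.1] gap 39.9
slide True t22.82 [563.8  89.3 158.8] F [ 1.1 -3.3 -3.5] gap 39.9
set True t23.13 [563.7  89.1 152.1] F [ 1.2 -0.1  0.2] gap 40.1
```

View pics/s8.png

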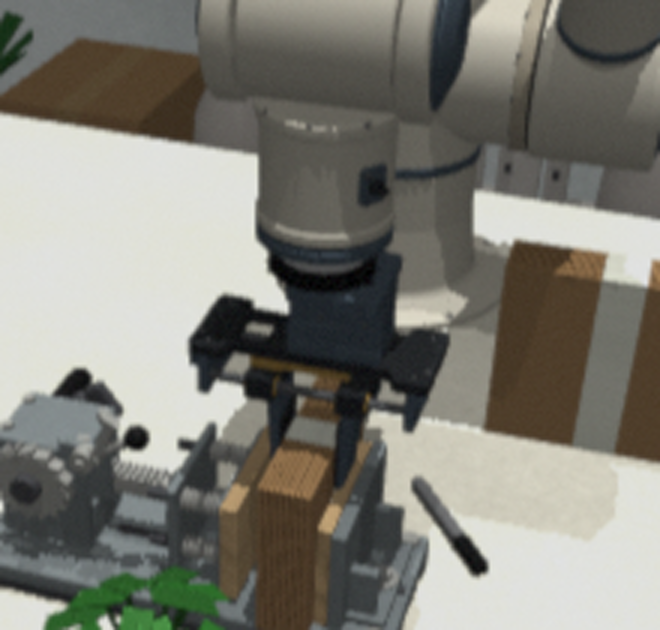

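It's on the bed at TCP z = 152.1, as expected. The slide may have stopped early, so I'll push on towards the plate with a higher threshold.

Run:
```python
from h import *
s=ctrl.get_state();c=s['position']
r=ctrl.move_linear([c[0]-.4,c[1]+10,c[2]+.3],25,threshold=10);s=st('push %s'%r)
ctrl.dwell(.1);st('rest')
d=ctrl.get_image('scene')['image'];save(d,'s9.png',(250,140,350,280),4.2)
```

```text
push True t23.39 [563.7  89.2 152.1] F [-0.6 -2.2  4.5] gap 39.8
rest t23.49 [563.7  89.2 152.1] F [-1.3 -3.3  5.5] gap 39.9
```

View pics/s9.png

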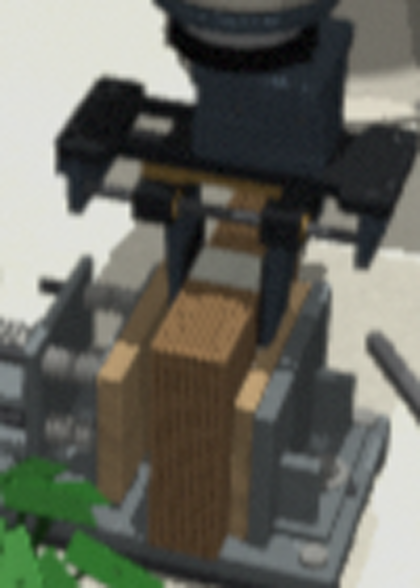

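Run:
```python
from h import *
d,K,Rm,t=cam('scene')
f=lambda P:np.round((proj(K,Rm,t,P)-[250,140])*4.2,0)
for y in (106,109,112.2): print(y,f(np.array([w(80,y,30),w(80,y,170),w(80,y-40,30),w(60,112.2,36),w(60,112.2,126)])).tolist())
d,K,Rm,t=cam('top');save(d['image'],'t9.png',(210,150,290,250),6)
```

```text
106 [[207.0, 556.0], [214.0, 358.0], [138.0, 540.0], [228.0, 527.0], [234.0, 403.0]]
109 [[212.0, 557.0], [220.0, 359.0], [143.0, 541.0], [228.0, 527.0], [234.0, 403.0]]
112.2 [[217.0, 559.0], [226.0, 360.0], [149.0, 542.0], [228.0, 527.0], [234.0, 403.0]]
```

View pics/t9.png

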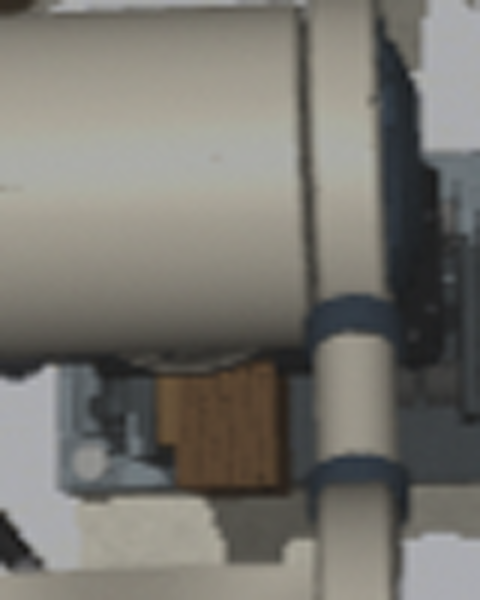

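Run:
```python
from h import *
c=ctrl.get_state()['position'].copy()
for i in range(1,5):
    ctrl.move_linear([c[0],c[1]+1.2*i,c[2]+.5],15);s=st('%d'%i)
    if s['ft_force'][1]<-14: break
```

```text
1 t23.89 [563.7  89.4 152.3] F [  1.2 -10.9  -2.7] gap 40.1
2 t24.14 [563.7  89.5 152.4] F [  1.3 -20.6  -1.9] gap 40.0
```

The force rises at once with almost no motion, so the bundle is firm against the plate and its centre is at press x ≈ 0. I'll release it and throw the pawl in.

Run:
```python
from h import *
ctrl.grip(62);s=st('rel');c=s['position']
ctrl.move_linear([c[0],c[1],270],300);st('up')
p=ballp(2.0);ctrl.move_to([p[0],p[1],p[2]+60],QP);ctrl.grip(44);st('above ball')
d=ctrl.get_image('scene')['image'];save(d,'s10.png',(200,140,360,280),4.5)
d=ctrl.get_image('wrist')['image'];save(d,'w10.png')
```

```text
rel t24.68 [563.7  91.7 152.6] F [ 0.6 -1.  -0.2] gap 61.9
up t25.22 [563.7  91.8 270.7] F [ 0.1  1.1 -0.3] gap 62.0
above ball t27.33 [619.3 -34.4 234.7] F [ 0.4 -0.   0.1] gap 43.8
```

View pics/s10.png

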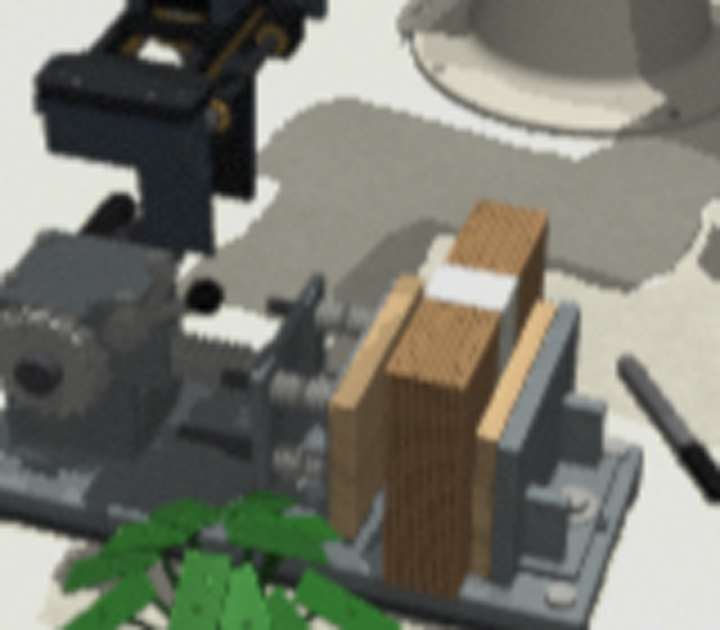

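View pics/w10.png

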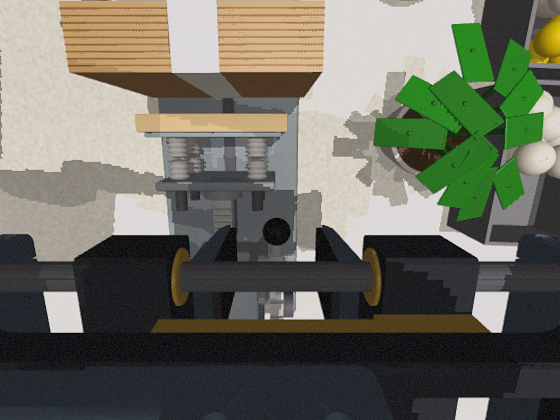

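The bundle stands centred and the ball is at (276,232), under the jaws. Now the pawl goes in.

Run:
```python
from h import *
ctrl.move_linear(ballp(2.0),200);
ctrl.grip(12);st('gripped')
for th in (1.7,1.4,1.1,.8,.5,.22): ctrl.move_linear(ballp(th),140)
st('in')
ctrl.grip(44);p=ballp(.2);ctrl.move_linear([p[0],p[1],p[2]+60],250);st('up')
d=ctrl.get_image('scene')['image'];save(d,'s11.png',(170,90,360,280),3)
a=2.2;p=grip(a);ctrl.move_to([p[0],p[1],p[2]+100],QC)
ctrl.grip(46);st('above grip')
d=ctrl.get_image('top')['image'];save(d,'t11.png',(205,150,375,275),4.5)
d=ctrl.get_image('wrist')['image'];save(d,'w11.png')
```

```text
gripped t28.41 [619.6 -34.4 175.3] F [0.1 1.4 6.6] gap 17.8
in t30.00 [ 622.9 -120.   182.1] F [ 1.6 -4.4  6.8] gap 17.8
up t30.97 [ 623.  -120.7  243. ] F [-0.8  0.8 -1. ] gap 44.1
above grip t32.54 [ 459.2 -183.   169.7] F [1.3 0.3 1.1] gap 45.7
```

View pics/t11.png

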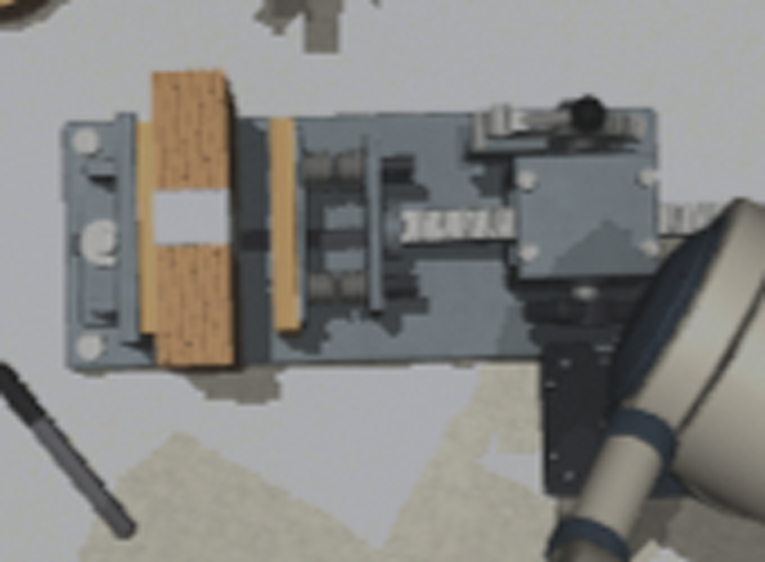

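View pics/w11.png

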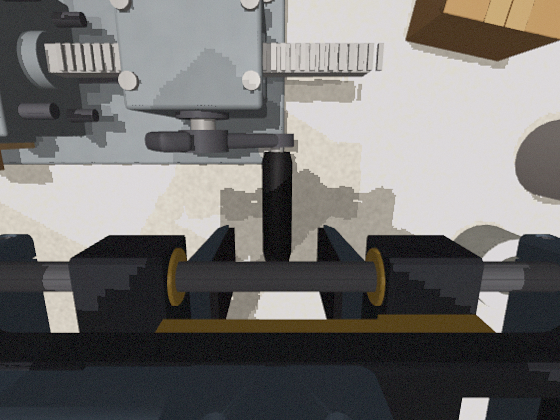

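The pawl is in: its ball is at (588,112) in the t11 crop, back over the wheel. The bundle is centred on the plates. Winding forward now.

```bash
cat >> h.py <<'E'
def tang(a,s=None):
    s=s or ctrl.get_state();F=s['ft_force'];fy=-np.sin(PW)*F[0]+np.cos(PW)*F[1];fz=F[2]
    tt=(-np.cos(a),-np.sin(a)); rr=(-np.sin(a),np.cos(a))
    return -(fy*tt[0]+fz*tt[1]),fy*rr[0]+fz*rr[1]
E
python3 - <<'E'
from h import *
a=2.2
ctrl.move_linear(grip(a),250);ctrl.grip(18);st('gripped')
for a in list(np.arange(2.5,4.25,.28))+[4.3,4.45,4.6,4.75,4.9]:
    ctrl.move_linear(grip(a),150); s=ctrl.get_state();T,r=tang(a,s)
    print('%.2f t%.2f tang %.1f rad %.1f gap %.1f'%(a,s['clock'],T,r,s['finger_gap']))
    if T>7: break
d=ctrl.get_image('top')['image'];save(d,'t12.png',(205,150,375,275),4.5)
E
```

```text
gripped t33.67 [ 459.4 -183.3   70.2] F [2.3 0.2 0.9] gap 23.3
2.50 t33.93 tang -0.2 rad -6.4 gap 23.4
2.78 t34.19 tang -1.1 rad -8.5 gap 23.2
3.06 t34.45 tang 0.5 rad -11.8 gap 23.1
3.34 t34.71 tang 0.1 rad -14.5 gap 22.6
3.62 t34.97 tang -3.7 rad -15.3 gap 23.3
3.90 t35.23 tang -0.5 rad -15.1 gap 23.3
4.18 t35.48 tang -0.4 rad -12.9 gap 23.3
4.30 t35.73 tang -0.7 rad -12.6 gap 23.4
4.45 t35.98 tang -0.2 rad -12.4 gap 23.1
4.60 t36.23 tang -0.1 rad -10.2 gap 23.6
4.75 t36.48 tang 0.5 rad -10.2 gap 23.4
4.90 t36.73 tang 0.7 rad -9.6 gap 23.3
```

View pics/t12.png

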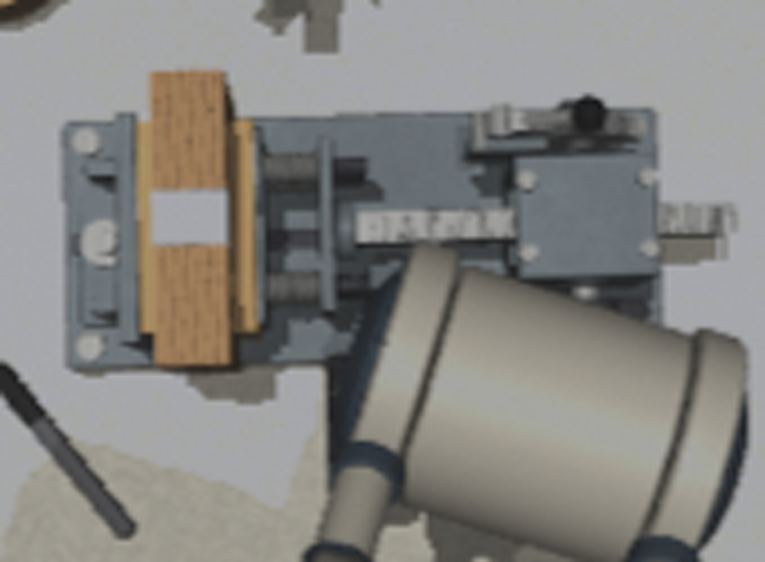

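```bash
cat >> h.py <<'E'
def grip(a,x=CX): return w(x,-130.9-60*np.sin(a),106+60*np.cos(a))
E
python3 - <<'E'
from h import *
for a in np.arange(5.0,6.6,.1):
    ctrl.move_linear(grip(a),60); s=ctrl.get_state();T,r=tang(a,s)
    print('%.2f t%.2f tang %.1f rad %.1f Fx %.1f gap %.1f'%(a,s['clock'],T,r,s['ft_force'][0],s['finger_gap']))
    if T>7: break
d=ctrl.get_image('top')['image'];save(d,'t13.png',(205,150,375,275),4.5)
E
```

```text
5.00 t37.05 tang 1.6 rad -2.3 Fx 1.4 gap 23.4
5.10 t37.30 tang 1.7 rad -3.8 Fx 2.1 gap 23.6
5.20 t37.55 tang 0.3 rad -3.7 Fx 1.9 gap 23.4
5.30 t37.80 tang 3.5 rad -5.9 Fx 3.3 gap 23.3
5.40 t38.05 tang 3.7 rad -7.3 Fx 3.7 gap 23.5
5.50 t38.30 tang 3.6 rad -9.2 Fx 4.8 gap 23.0
5.60 t38.55 tang 2.6 rad -7.8 Fx 4.2 gap 23.6
5.70 t38.80 tang 4.7 rad -8.8 Fx 6.3 gap 23.4
5.80 t39.05 tang 5.9 rad -9.9 Fx 6.9 gap 23.5
5.90 t39.30 tang 4.8 rad -8.9 Fx 6.7 gap 23.3
6.00 t39.55 tang 4.7 rad -8.5 Fx 6.7 gap 23.3
6.10 t39.80 tang 6.9 rad -8.2 Fx 7.6 gap 23.4
6.20 t40.05 tang 7.1 rad -5.9 Fx 7.4 gap 23.2
```

View pics/t13.png

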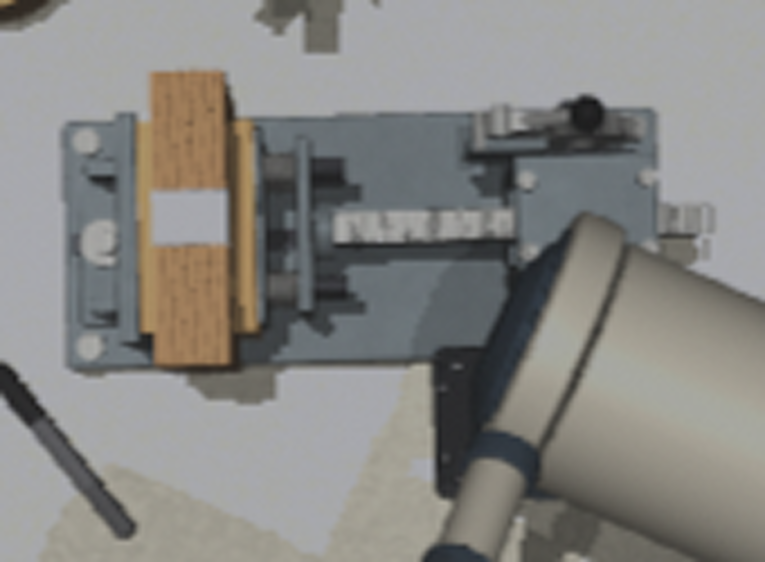

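The force rises about 5 N/rad. The dips at 5.2, 5.6 and 6.0 look like tooth clicks 0.39 rad apart, so the next ones should come at about 6.37 and 6.76, where the force is about 10 N.

Run:
```python
from h import *
for a in np.arange(6.27,6.9,.07):
    ctrl.move_linear(grip(a),60); s=ctrl.get_state();T,r=tang(a,s)
    # actual angle
    pp=np.array(s['position']);c,sn=np.cos(PW),np.sin(PW);dx=pp[:2]-[PX,PY];y=-sn*dx[0]+c*dx[1];aa=np.arctan2(-(y+130.9),pp[2]-106)+2*np.pi
    print('%.2f act %.2f t%.2f tang %.1f rad %.1f'%(a,aa,s['clock'],T,r))
    if T>10.6: break
ctrl.dwell(.3);print(tang(a))
```

```text
6.27 act 6.25 t40.35 tang 8.2 rad -5.6
6.34 act 6.32 t40.60 tang 7.1 rad -3.1
6.41 act 6.39 t40.85 tang 8.0 rad -2.4
6.48 act 6.46 t41.10 tang 9.0 rad -0.8
6.55 act 6.53 t41.35 tang 9.0 rad 0.2
6.62 act 6.60 t41.60 tang 9.9 rad 1.3
6.69 act 6.67 t41.85 tang 10.1 rad 1.7
6.76 act 6.74 t42.10 tang 9.5 rad 3.1
6.83 act 6.81 t42.35 tang 10.5 rad 3.8
6.90 act 6.88 t42.60 tang 10.8 rad 3.0
(np.float64(11.117931189081936), np.float64(4.010869845859663))
```

A click at about 6.74. I'll ease back onto the pawl and let go.

Run:
```python
from h import *
for a in (6.85,6.8,6.75,6.72,6.69,6.66,6.63,6.6):
    ctrl.move_linear(grip(a),40); s=ctrl.get_state();T,r=tang(a,s)
    print('%.2f t%.2f tang %.1f rad %.1f'%(a,s['clock'],T,r))
    if T<1.5: break
ctrl.grip(46);p=grip(a);s=st('rel')
ctrl.move_linear([p[0],p[1],p[2]+90],250);st('up')
d=ctrl.get_image('scene')['image'];save(d,'s14.png',(170,90,360,280),3)
ctrl.move_to([400,-330,300],QC);ctrl.dwell(.2);st('clear')
d=ctrl.get_image('scene')['image'];save(d,'s15.png',(170,140,360,280),4.2);save(d,'s15f.png')
d=ctrl.get_image('top')['image'];save(d,'t15.png',(205,150,375,275),4.5);save(d,'t15f.png')
```

```text
6.85 t43.15 tang 12.5 rad 4.5
6.80 t43.40 tang 9.8 rad 2.9
6.75 t43.65 tang -6.8 rad -4.0
rel t44.19 [ 458.  -162.4  159.6] F [ 0.5 -0.1 -0.2] gap 46.0
up t44.70 [ 458.2 -162.6  250. ] F [ 0.1  0.  -0.6] gap 46.1
clear t45.72 [ 400.3 -328.9  299.5] F [-0.4  1.  -0.5] gap 45.8
```

View pics/s15.png

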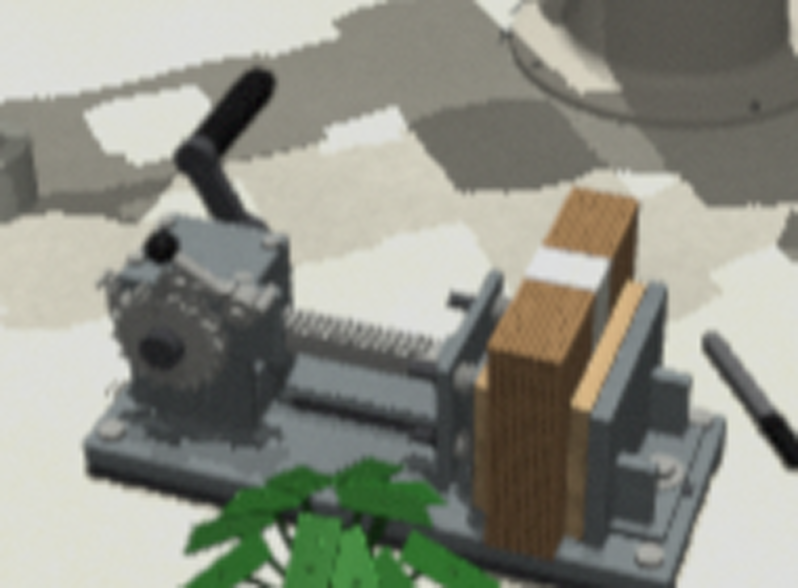

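View pics/t15.png

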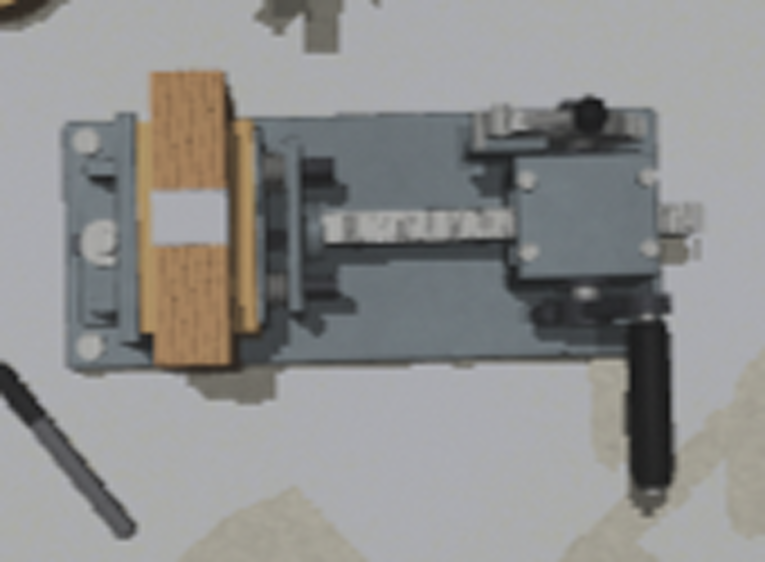

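View pics/t15f.png

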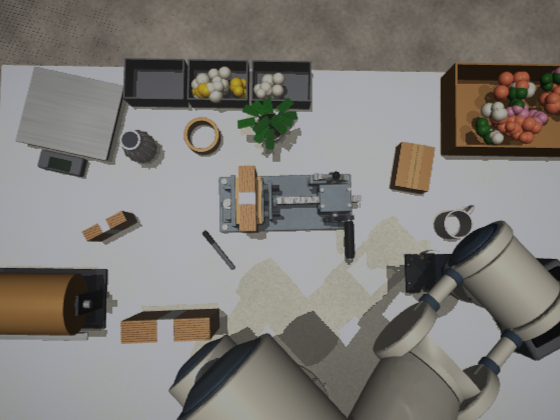

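Run:
```python
from h import *
ctrl.hand_in();st()
```

```text
the job is handed in; nothing more can be done
the job is handed in; nothing more can be done
```

The bundle is pressed against the end plate with the pawl holding, and the job was handed in at about 46 s of the 72 s allowed.

**What I did:**
- I threw the pawl off and wound the board back to about 22 mm of ram travel.
- I picked the middle-sized bundle (its top measured 159 x 41 mm) and stood it on the bed against the end plate, within about 1 mm of centre.
- I threw the pawl in and wound until the resistance along the crank's travel read about 11 N. I then eased back onto a tooth just passed and let go.

**Last checks:**
- **Pressure:** the crank is still where the pawl caught it, at about 6.8 rad. The board bears on the bundle with its springs compressed.
- **Bundle:** it looks upright and undamaged in the last pictures.
- **Bench:** the other things the last pictures show are where they were. The arm covered the label roll in the last top view, so I didn't recheck it.

**What disagreed:**
- **End plate:** its face came out at about 110 to 112 mm from the press origin. I read "102 to 118 mm" as its possible range rather than its thickness.
- **Bundle contact:** two pushes of the bundle towards the plate stopped early on their force threshold. A stepped push then showed firm contact, reading about 20 N with almost no motion.
- **Crank force:** the readings vary by about 1 to 2 N. The highest was 12.5 N, on the first step of easing back.

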